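# Shut the argon and take the red cap off its outlet, thread hand unknown

### The job

Shut off the argon by turning the black regulator knob anticlockwise (seen from above) to its end stop, and only then unscrew the red cap: nobody has marked whether its thread is left- or right-handed, so try it both ways and go on the way it loosens. Lift the red cap off and finish while still holding it in the gripper, still, at least 5 cm above where it sat and touching nothing else, with the gas still off. Leave the brass cap on its outlet and the other things on the counter where they are.

Things in the scene. Friction and masses are not known exactly. Their poses are not given: they have to be found in the camera images.
- station: The argon station: a low fixed steel box with oak ends, 158 (x) by 344 (y) mm, flat deck 60 mm above the counter. Origin: centre of its underside, x away from the robot, y left. A green canister (64 mm wide, 79 mm high) lies behind it at x = +110 mm. On the deck, all at x = -15 mm: the regulator knob at y = -115 and two capped gas outlets at y = -5 and +105 mm.
- regulator (a joint): Angle of the regulator knob in rad: 0 is fully anticlockwise seen from above (its end stop, gas off); it grows clockwise, up to 4.5 at the other stop, and starts at 0.8 to 2.4. Light friction (0.04 N m) keeps it where it is left.
- regulator_top (a point): Centre of the top face of the regulator knob, 107 mm above the counter: a black round fluted knob with a white pointer line, 41 mm in diameter, 33 mm high, over a 50 mm wide bonnet that rises 13 mm from the deck. It turns about the vertical through this point.
- outlet_a (a point): Where the screw axis of the outlet nearer the knob meets the deck (60 mm up). The outlets are cut to different hands: one cap loosens anticlockwise seen from above, the other clockwise; which is which is unmarked and differs from start to start. Each has a steel collar, 49 mm wide and 10 mm high, on which the cap sits, and a threaded neck inside the cap, its top 38 mm above the deck.
- outlet_b (a point): The same point of the other outlet. The red cap may be on either. Thread: coarse, two starts; a cap rises 2.5 mm per rad as it is loosened, its thread ends after about 2.1 rad (120 degrees), and from there to about 4.5 rad it lifts straight off. Finger tight, greased. Turned the wrong way it meets a hard stop within 0.1 rad. While on its thread it cannot be pulled off.
- red_cap: The red cap: a round fluted metal screw cap, 44 mm in diameter (47 over the flutes), 34 mm high, flat on top, 0.08 to 0.17 kg. Origin: centre of its underside, z up along the screw axis. Screwed home on its outlet, its underside is 70 mm and its top 104 mm above the counter.
- brass_cap: The brass cap on the other outlet, the same in shape, size, fit and origin. To be left alone.
- magnum: Bystander, loose on the counter: a 345 mm tall, 98 mm wide dark magnum bottle. Origin: centre of its underside.
- bottle: Bystander, loose on the counter: a 300 mm tall, 75 mm wide dark wine bottle. Origin: centre of its underside.
- glass: Bystander, loose on the counter: a stemmed tasting glass, 185 mm tall, 72 mm wide. Origin: centre of its underside.
- lance: Bystander, loose on the counter: the filling lance: a thin steel tube with a brass nut, 173 mm long and 22 mm high, lying along its x axis. Origin: centre of its underside.
- stopper: Bystander, loose on the counter: a steel and cork bottle stopper standing on its 38 mm wide steel head, 44 mm tall. Origin: centre of its underside.
- corkscrew: Bystander, loose on the counter: a folded waiter's corkscrew, 115 mm long, 14 mm high, lying along its x axis. Origin: centre of its underside.
- cork_bowl: Bystander, loose on the counter: a white bowl of corks, 140 mm wide, 60 mm high. Origin: centre of its underside.

How it is judged:
By the outcome, as a careful person would: the job done as asked, in the order asked, and still so for the second after the job is handed in, while the arm keeps its last pose, push and grip.
It also fails if it takes over 67 s, if anything falls off the work surface, if the arm or the gripper's body presses on something with over 40 N, if the wrist force passes 120 N, or if a joint passes its speed limit or range.

### The arm

A 6-joint arm with a two-finger parallel gripper is mounted at the origin on the work surface. World frame = base frame: x ahead of the robot, y to its left, z up, the work surface at z = 0. Lengths are in m, angles in rad, forces in N, time in s.
With the tool pointing down it reaches from about 0.325 to 0.9 m from the base axis. Payload 6.1 kg.
Tool frame: the origin (TCP) lies midway between the tips of the shut fingers; the grasp point (between the pads) lies 19 mm behind it; z points along the fingers, y is the line along which they close (so a half turn about z gives the same grasp; the last joint's range is limited). The gripper opens to 85 mm and grips with 20 to 120 N. Pads are 22 mm wide; open, the fingers measure 114 mm over their backs; the gripper's body (76 mm by 85 mm) begins 54 mm behind the grasp point. The pads swing forward as they close: fully open they stand 13 mm farther back than shut.
Start: joints at [-1.452, 0.22, 1.526, -0, 1.395, -0.126], TCP at [0.151, -0.606, 0.231] pointing down, gripper open.
Joint ranges: [-2.98, 2.98], [-0.91, 2.08], [0.09, 2.57], [-1.24, 4.39], [0.2, 2.65], [-2.68, 2.68]. Speed limits (rad/s): [2.57, 2.57, 3.01, 3.14, 3.14, 3.14].

### API

Orientations are given as [roll, pitch, yaw] about the fixed x, y, z axes, in that order (R = Rz(yaw) Ry(pitch) Rx(roll)).
In Python, from plant import movep, move_l, set_joints, gripper_to, hold, inverse_kinematics, observe, get_image, get_calibration, Unreachable, job_done gives the robot as it stands. Calls block until the motion is done:
- movep(position, orientation): joint-space move of the TCP to a pose.
- move_l(position, feed=0.15, rotation=None, max_force=None): straight line of the TCP; rotation=None keeps the orientation; feed is the mean speed in m/s. With max_force (N) it stops when the force on the tool has changed by that much, and returns True; else False.
- set_joints(angles): joint-space move.
- gripper_to(opening, f_grip=None): finger opening in m; f_grip is the grip in N (None keeps the last); returns when the fingers have stopped.
- hold(seconds).
- inverse_kinematics(position, orientation): joint angles nearest the present ones, or None.
- observe(): the state.
- get_image(name): name is "scene" or "top"; returns (picture, depth): 420x560x3 uint8, red, green, blue; 420x560 float32, m along the optical axis (not along the pixel's ray), 0 where there is no reading.
- get_calibration(name): a dict with "intrinsics" (3x3 intrinsics, pixels), "world_from_camera" (4x4, takes a point from camera to world coordinates). Camera axes: x right, y down, z forward; pixel columns grow to the right and rows downward; lengths in m; the calibration is good to about 2 mm. A picture is of the moment at which its call begins. get_calibration takes no time and is no camera call.
A pose or a line that the arm cannot do raises Unreachable and nothing moves.
- job_done(): hands the job in; it is judged then, once.
The state is a dict: "time_s": time; "q": joint angles; "joint_velocities": joint speeds; "joint_torque": joint torques, N m; "eef_pos": TCP position; "tcp_rot": TCP orientation; "ft_force": force on the tool from outside, world axes, zero at the start; "torque": the same for the moment, N m; "opening": finger opening in m; "grasp_force": force on a finger pad.
Only numpy, scipy, OpenCV 4.12 (cv2) and the standard library are available. Lean on these libraries where they do the work, as an engineer would, in place of code of your own. Each camera call takes 0.05 s, during which the arm holds its last target. There are 200 camera calls.

## Working session

There is one attempt and no reset: what is moved stays moved. The work goes in short steps, each a Python script; the robot and the scene stay as the last script left them, time stands still between calls to the robot, and variables do not carry over. Pictures are saved under pics/ and viewed, at most 10 in all, crops included, and the job is handed in when it is done.

```bash
mkdir -p pics; ls; python3 - <<'E'
from plant import *
import cv2,numpy as np
for n in("scene","top"):
    im,d=get_image(n); cv2.imwrite(f"pics/{n}0.png",im[:,:,::-1]); np.savez(f"{n}0.npz",im=im,d=d)
    c=get_calibration(n); print(n,c["intrinsics"],c["world_from_camera"])
print(observe())
E
```

```text
pics
scene [[415.35978172   0.         275.9370747 ]
 [  0.         415.35978172 208.62815864]
 [  0.           0.           1.        ]] [[ 0.74292034  0.4864592  -0.45981171  1.04723688]
 [ 0.6693179  -0.5491981   0.50039485 -0.54758976]
 [-0.00910604 -0.67951372 -0.73360629  0.89168579]
 [ 0.          0.          0.          1.        ]]
top [[528.67384431   0.         282.47674093]
 [  0.         528.67384431 209.2584885 ]
 [  0.           0.           1.        ]] [[ 2.69094771e-02 -9.87818159e-01  1.53268277e-01  3.05832647e-01]
 [-9.99495898e-01 -2.91715456e-02 -1.25288188e-02  8.30824964e-04]
 [ 1.68472672e-02 -1.52853870e-01 -9.88105189e-01  1.68966182e+00]
 [ 0.00000000e+00  0.00000000e+00  0.00000000e+00  1.00000000e+00]]
{'time_s': 0.1, 'q': array([-1.45209144e+00,  2.21142783e-01,  1.52750695e+00,  1.09822050e-05,
        1.39469777e+00, -1.26098043e-01]), 'joint_velocities': array([ 0.00032431, -0.00215394, -0.00204525,  0.00162766, -0.00152316,
        0.00057621]), 'joint_torque': array([ 8.84042220e-04, -4.98246646e+01, -3.90545261e+01, -3.12568782e-04,
        5.68814459e-03, -1.71044542e-05]), 'eef_pos': array([ 0.15141394, -0.60581815,  0.23030599]), 'tcp_rot': array([-3.13985310e+00, -2.31419885e-04,  2.44800800e-01]), 'ft_force': array([ 0.14800365, -0.49969337, -0.5311571 ]), 'torque': array([-0.0023838 ,  0.08088956,  0.02300385]), 'grasp_force': 0.0, 'opening': 0.08561231955508256}
```

View pics/scene0.png

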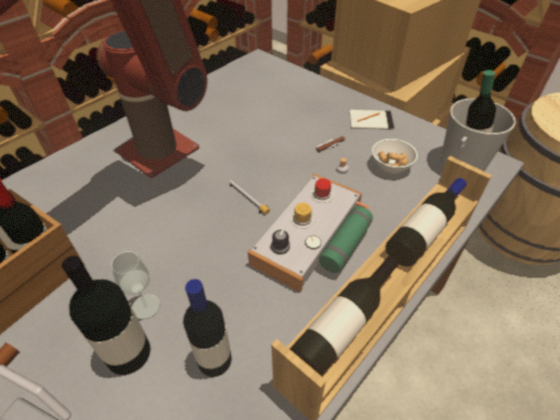

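View pics/top0.png

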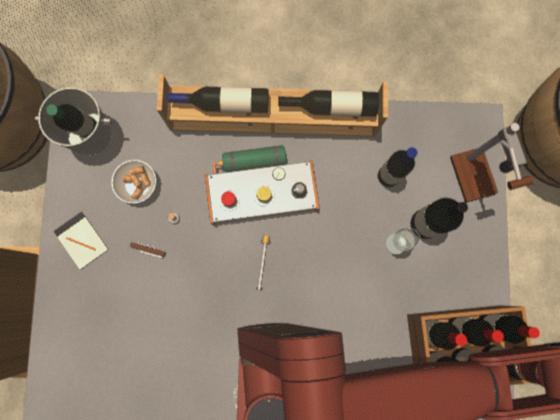

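```bash
cat > vis.py <<'E'
import cv2,numpy as np
from plant import get_calibration
def ray(n,u,v,z):
    c=get_calibration(n);K=c["intrinsics"];T=c["world_from_camera"]
    r=T[:3,:3]@np.linalg.solve(K,[u,v,1.]);o=T[:3,3]
    return (o+r*(z-o[2])/r[2])
def cloud(n,d):
    c=get_calibration(n);K=c["intrinsics"];T=c["world_from_camera"]
    v,u=np.mgrid[:420,:560]
    p=np.stack([(u-K[0,2])/K[0,0]*d,(v-K[1,2])/K[1,1]*d,d],-1)
    return p@T[:3,:3].T+T[:3,3]
E
python3 - <<'E'
from vis import *
boxes={"top":{"red":(229,199),"brass":(264,194),"knob":(299,190)},"scene":{"red":(322,187),"brass":(303,212),"knob":(281,239)}}
for n in boxes:
    f=np.load(n+"0.npz");im,d=f["im"],f["d"];P=cloud(n,d)
    hsv=cv2.cvtColor(im,cv2.COLOR_RGB2HSV).astype(int);H,S,V=hsv[...,0],hsv[...,1],hsv[...,2]
    M={"red":((H<6)|(H>174))&(S>150)&(V>80),"brass":(H>14)&(H<32)&(S>110)&(V>70),"knob":V<75}
    yy,xx=np.mgrid[:420,:560]
    for k,(u,v) in boxes[n].items():
        w=(abs(xx-u)<18)&(abs(yy-v)<18)
        zt=.107 if k=="knob" else .104
        m=w&M[k]; t=w&(abs(P[...,2]-zt)<.006)&(d>0)
        q=P[t]; s=f"{n} {k} mask {m.sum()} z-range {np.percentile(P[m][:,2],[5,50,95]).round(3)}"
        (cx,cy),r=cv2.minEnclosingCircle(np.argwhere(t)[:,::-1].astype(np.float32))
        e=cv2.boundingRect(t.astype(np.uint8))
        print(s,"| top px",t.sum(),e,"ray",ray(n,cx,cy,zt).round(4),"mean",q.mean(0).round(4),"ext",np.ptp(q,axis=0).round(3))
    # deck
    t=abs(P[...,2]-.060)<.006; l,c,st,ce=cv2.connectedComponentsWithStats((t&(V>110)&(S<60)).astype(np.uint8))
    i=1+np.argmax(st[1:,4]); q=P[c==i]; (a,b,th)=cv2.minAreaRect((q[:,:2]*1000).astype(np.float32)); print(n,"deck",a,b,th,q[:,2].mean())
E
```

```text
top red mask 140 z-range [0.099 0.105 0.11 ] | top px 153 (221, 191, 15, 15) ray [0.5815 0.1472 0.104 ] mean [0.5813 0.1484 0.1042] ext [0.043 0.043 0.012]
top brass mask 156 z-range [0.097 0.105 0.112] | top px 136 (257, 187, 14, 14) ray [0.5992 0.0397 0.104 ] mean [0.5991 0.0399 0.1048] ext [0.041 0.04  0.012]
top knob mask 35 z-range [0.072 0.097 0.113] | top px 121 (293, 182, 14, 14) ray [ 0.6176 -0.0686  0.107 ] mean [ 0.6176 -0.0687  0.1075] ext [0.041 0.04  0.012]
top deck (614.9906005859375, 47.56621551513672) (153.78759765625, 322.65155029296875) 9.515636444091797 0.06060400168884677
scene red mask 202 z-range [0.079 0.102 0.105] | top px 165 (305, 178, 26, 27) ray [0.5953 0.1069 0.104 ] mean [0.5857 0.1407 0.1025] ext [0.043 0.115 0.008]
scene brass mask 261 z-range [0.076 0.101 0.105] | top px 187 (294, 202, 18, 14) ray [0.6046 0.0355 0.104 ] mean [0.603  0.0363 0.1025] ext [0.044 0.043 0.009]
scene knob mask 146 z-range [0.072 0.093 0.106] | top px 179 (271, 229, 17, 14) ray [ 0.622  -0.0743  0.107 ] mean [ 0.6212 -0.0724  0.1057] ext [0.041 0.04  0.009]
scene deck (615.9973754882812, 46.37915802001953) (150.68617248535156, 323.51678466796875) 9.622354507446289 0.05903982578581371
```

```bash
cat > rob.py <<'E'
from plant import *
import numpy as np
def st(tag=""):
    s=observe();print(tag,"t%.2f"%s["time_s"],"p",s["eef_pos"].round(4),"yaw %.3f"%s["tcp_rot"][2],"q6 %.3f"%s["q"][5],"F",s["ft_force"].round(1),"M",s["torque"].round(2),"op %.4f g %.1f"%(s["opening"],s["grasp_force"]),flush=True);return s
E
python3 - <<'E'
from rob import *
st()
x,y=.619,-.0695; yaw=np.arctan2(y,x)-1.3+np.pi/2
gripper_to(.062); st("g")
movep([x,y,.17],[np.pi,0,yaw]); st("above")
print(move_l([x,y,.077],feed=.1,max_force=8)); st("down")
gripper_to(.03,f_grip=40); st("grip")
E
```

```text
t0.10 p [ 0.1514 -0.6058  0.2303] yaw 0.245 q6 -0.126 F [ 0.1 -0.5 -0.5] M [-0.    0.08  0.02] op 0.0856 g 0.0
g t0.47 p [ 0.1515 -0.6063  0.2313] yaw 0.245 q6 -0.126 F [ 0.2 -0.4  0.9] M [-0.01 -0.04  0.03] op 0.0618 g 0.0
above t3.00 p [ 0.619  -0.0705  0.1701] yaw 0.158 q6 1.173 F [ 0.  -0.7  0.4] M [ 0.   -0.04 -0.01] op 0.0623 g 0.0
False
down t4.08 p [ 0.6197 -0.0697  0.0779] yaw 0.159 q6 1.173 F [-1.  -0.1 -0.8] M [-0.01  0.05  0.  ] op 0.0622 g 0.0
grip t4.41 p [ 0.6195 -0.0682  0.0786] yaw 0.159 q6 1.174 F [-2.2  4.8  5. ] M [ 0.91  0.43 -0.01] op 0.0399 g 41.5
```

```bash
python3 - <<'E'
from rob import *
x,y=.6192,-.0683; yaw=.158
for i in range(14):
    yaw+=.2
    movep([x,y,.0775],[np.pi,0,yaw]); s=st()
    if abs(s["torque"][2])>.3 or np.linalg.norm(s["ft_force"])>30: print("stop");break
E
```

```text
t4.72 p [ 0.6195 -0.0679  0.0786] yaw 0.354 q6 0.980 F [-2.7  2.1  6.3] M [0.46 0.51 0.08] op 0.0397 g 41.4
 t5.03 p [ 0.6194 -0.0678  0.0786] yaw 0.554 q6 0.781 F [-3.1  2.7  5.6] M [0.57 0.6  0.03] op 0.0397 g 41.5
 t5.33 p [ 0.6193 -0.0677  0.0786] yaw 0.754 q6 0.581 F [-3.   3.9  6.5] M [0.63 0.62 0.04] op 0.0393 g 41.6
 t5.64 p [ 0.6192 -0.0676  0.0786] yaw 0.954 q6 0.381 F [-4.3  3.6  7.4] M [ 0.61  0.77 -0.04] op 0.0395 g 41.6
 t5.95 p [ 0.619  -0.0675  0.0786] yaw 1.154 q6 0.181 F [-5.4  3.6  8.3] M [0.68 0.83 0.03] op 0.0400 g 41.7
 t6.26 p [ 0.6188 -0.0674  0.0785] yaw 1.354 q6 -0.019 F [-4.3  4.1  7.9] M [0.75 1.03 0.02] op 0.0401 g 41.7
 t6.57 p [ 0.6187 -0.0675  0.0785] yaw 1.553 q6 -0.219 F [-6.6  4.4  8.3] M [0.63 1.08 0.05] op 0.0396 g 41.9
 t6.88 p [ 0.6186 -0.068   0.0783] yaw 1.754 q6 -0.419 F [-5.3  2.4  7.8] M [0.36 0.94 0.05] op 0.0394 g 47.0
 t7.18 p [ 0.6186 -0.0682  0.0781] yaw 1.954 q6 -0.619 F [-5.   1.6  5.7] M [ 0.24  0.81 -0.  ] op 0.0394 g 41.7
 t7.49 p [ 0.6189 -0.0686  0.078 ] yaw 2.151 q6 -0.817 F [-4.8 -0.2  5.3] M [0.03 0.72 0.01] op 0.0393 g 45.1
 t7.80 p [ 0.6192 -0.0688  0.0779] yaw 2.350 q6 -1.015 F [-3.8 -1.4  6. ] M [-0.16  0.63  0.01] op 0.0396 g 40.4
 t8.11 p [ 0.6193 -0.0687  0.0778] yaw 2.551 q6 -1.216 F [-3.2 -0.7  5. ] M [-0.23  0.64  0.02] op 0.0396 g 44.8
 t8.42 p [ 0.6196 -0.0686  0.0777] yaw 2.750 q6 -1.416 F [-2.1 -1.5  3.8] M [-0.34  0.2   0.01] op 0.0394 g 40.9
 t8.72 p [ 0.6196 -0.0684  0.0777] yaw 2.951 q6 -1.616 F [-1.3 -2.   3.3] M [-0.24  0.08  0.04] op 0.0398 g 46.2
```

```bash
python3 - <<'E'
from rob import *
import cv2
gripper_to(.062); s=st("open")
move_l([.619,-.069,.15],feed=.15)
movep([.50,-.069,.2],[np.pi,0,1.5]); st()
out=[]
for n,(u,v) in(("top",(299,190)),("scene",(281,239))):
    a=np.load(n+"0.npz")["im"]; b,_=get_image(n)
    out.append(np.hstack([cv2.resize(i[v-20:v+20,u-20:u+20],(300,300),interpolation=cv2.INTER_CUBIC) for i in(a,b)]))
cv2.imwrite("pics/knob1.png",np.vstack(out)[:,:,::-1])
E
```

```text
open t9.07 p [ 0.619  -0.068   0.0771] yaw 2.957 q6 -1.622 F [-0.3  0.7  0.7] M [-0.05 -0.01 -0.03] op 0.0622 g 0.0
 t10.97 p [ 0.4998 -0.0689  0.1993] yaw 1.501 q6 -0.224 F [ 0.5 -0.3 -0.1] M [-0.   -0.03 -0.04] op 0.0618 g 0.0
```

View pics/knob1.png

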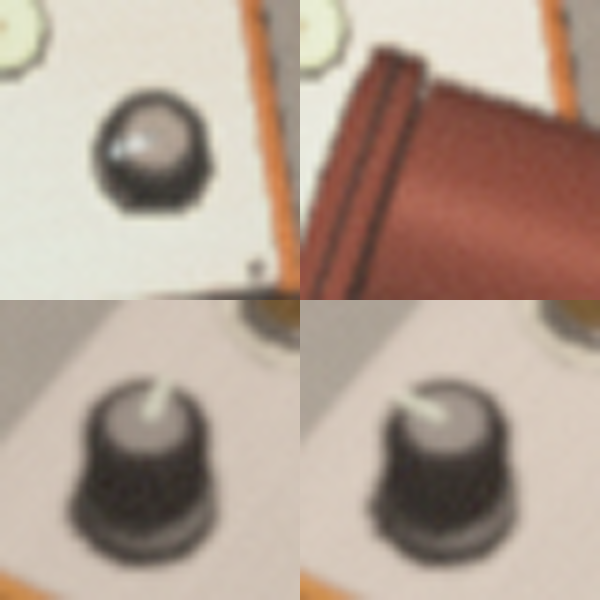

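```bash
python3 - <<'E'
from vis import *
n="scene";c=ray(n,261+145/7.5,219+117/7.5,.107)
for u,v in((170,78),(93,87)):
    t=ray(n,261+u/7.5,219+v/7.5,.107);e=t-c;print(c,e,np.hypot(*e[:2]),np.arctan2(e[1],e[0]))
E
```

```text
[ 0.62109303 -0.06927356  0.107     ] [-4.81212834e-03  1.77713541e-02  1.11022302e-16] 0.01841134451005186 1.8352350763106147
[ 0.62109303 -0.06927356  0.107     ] [-0.02113121 -0.00183762  0.        ] 0.021210961262928745 -3.0548484709995156
```

```bash
python3 - <<'E'
from rob import *
x,y=.619,-.0683; yaw=1.4
movep([x,y,.13],[np.pi,0,yaw])
print(move_l([x,y,.077],feed=.12,max_force=8))
gripper_to(.03,f_grip=90); st("grip")
for i in range(12):
    yaw+=.05
    movep([x,y,.0775],[np.pi,0,yaw]); s=st()
    if abs(s["torque"][2])>.4 or np.linalg.norm(s["ft_force"])>40: print("stop");break
E
```

```text
False
grip t12.62 p [ 0.6187 -0.0683  0.0792] yaw 1.400 q6 -0.066 F [-7.4  1.  10.3] M [0.15 1.33 0.  ] op 0.0384 g 90.5
 t12.87 p [ 0.6188 -0.0674  0.0792] yaw 1.450 q6 -0.116 F [-5.4  3.5  7.1] M [0.75 0.93 0.03] op 0.0390 g 91.6
 t13.12 p [ 0.6188 -0.0665  0.0792] yaw 1.501 q6 -0.166 F [-5.3  6.7  8. ] M [1.25 0.95 0.02] op 0.0385 g 93.4
 t13.37 p [ 0.6187 -0.0676  0.0792] yaw 1.551 q6 -0.216 F [-7.4  3.5  6.6] M [0.51 1.01 0.04] op 0.0384 g 94.0
 t13.62 p [ 0.6186 -0.0669  0.0792] yaw 1.599 q6 -0.265 F [-7.2  6.2  8. ] M [ 0.93  1.01 -0.47] op 0.0386 g 93.2
stop
```

```bash
python3 - <<'E'
from rob import *
x,y=.619,-.0683
for yaw in (1.62,1.64,1.66):
    movep([x,y,.0775],[np.pi,0,yaw]); s=st()
    if abs(s["torque"][2])>1.2: break
E
```

```text
t13.87 p [ 0.6186 -0.0669  0.0792] yaw 1.616 q6 -0.283 F [-6.4  5.1  7.3] M [ 0.97  1.11 -1.86] op 0.0386 g 92.8
```

```bash
python3 - <<'E'
from rob import *
import cv2
x,y=.619,-.0675
movep([x,y,.0775],[np.pi,0,1.598]); st("relax")
gripper_to(.064); st("open")
move_l([x,y,.15],feed=.15)
x,y=.5825,.148
movep([x,y,.15],[np.pi,0,1.82]); st("above red")
im,_=get_image("scene"); cv2.imwrite("pics/s2.png",cv2.resize(im[150:270,220:380],(800,600),interpolation=cv2.INTER_CUBIC)[:,:,::-1])
E
```

```text
relax t14.12 p [ 0.6186 -0.0668  0.0792] yaw 1.598 q6 -0.262 F [-6.1  2.7  7.4] M [ 0.54  1.04 -0.27] op 0.0379 g 93.2
open t14.48 p [ 0.6193 -0.0677  0.0778] yaw 1.598 q6 -0.262 F [-0.3 -0.1  0.2] M [-0.02 -0.02 -0.  ] op 0.0642 g 0.0
above red t15.99 p [0.5825 0.1471 0.1494] yaw 1.819 q6 -0.132 F [ 0.4 -0.5 -0.1] M [ 0.01  0.04 -0.02] op 0.0640 g 0.0
```

View pics/s2.png

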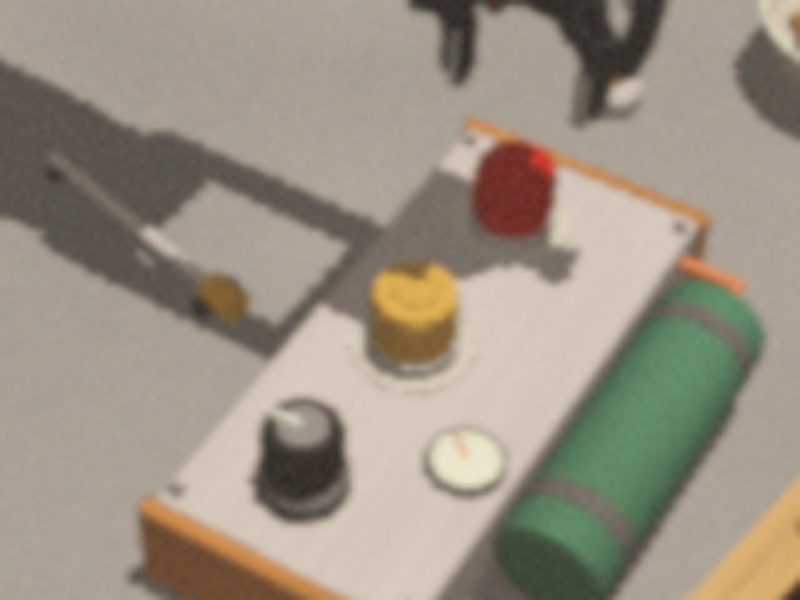

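The knob's pointer (at about 285,413) faces the robot and the knob sits at its stop. The red cap (515,190) stands clear below the open fingers.

```bash
python3 - <<'E'
from rob import *
x,y=.5825,.148
print(move_l([x,y,.0745],feed=.1,max_force=8)); st("down")
gripper_to(.035,f_grip=90); s=st("grip")
yaw=1.82
z=.0755
for i in range(5):
    yaw+=.04
    movep([x,y,z],[np.pi,0,yaw]); s=st()
    if abs(s["torque"][2])>.7 : print("stop");break
E
```

```text
False
down t16.95 p [0.5831 0.148  0.0751] yaw 1.820 q6 -0.132 F [0.1 0.1 0.1] M [0.02 0.01 0.02] op 0.0641 g 0.0
grip t17.27 p [0.5836 0.1482 0.0761] yaw 1.820 q6 -0.132 F [-1.   0.1  5.5] M [-0.01  0.22 -0.  ] op 0.0420 g 91.7
 t17.52 p [0.5829 0.1481 0.0761] yaw 1.859 q6 -0.171 F [-1.2 -0.2  3.1] M [-0.02  0.06  0.02] op 0.0422 g 91.6
 t17.77 p [0.583  0.1481 0.0761] yaw 1.899 q6 -0.210 F [-0.4  0.4  4.9] M [0.05 0.02 0.1 ] op 0.0425 g 91.6
 t18.02 p [0.5831 0.1481 0.0761] yaw 1.939 q6 -0.250 F [-0.6  0.3  5. ] M [ 0.01 -0.02  0.07] op 0.0420 g 91.7
 t18.27 p [0.5831 0.1481 0.0761] yaw 1.979 q6 -0.290 F [ 0.8 -0.2  5.9] M [ 0.03 -0.03  0.02] op 0.0421 g 91.7
 t18.52 p [0.5831 0.1481 0.0761] yaw 2.019 q6 -0.330 F [-0.7 -0.   5. ] M [ 0.03 -0.01  0.02] op 0.0424 g 91.7
```

```bash
python3 - <<'E'
from rob import *
x,y=.5825,.148
yaw=2.02; z=.0757
for i in range(6):
    yaw+=.06; z+=.00015
    movep([x,y,z],[np.pi,0,yaw]); s=st()
    if abs(s["torque"][2])>.7 : print("stop");break
E
```

```text
t18.77 p [0.5829 0.1481 0.0762] yaw 2.078 q6 -0.389 F [-0.4  0.5  4.6] M [ 0.02 -0.03  0.07] op 0.0419 g 91.6
 t19.02 p [0.5828 0.1481 0.0763] yaw 2.137 q6 -0.449 F [-0.1  0.9  4.9] M [0.07 0.   0.05] op 0.0422 g 91.7
 t19.27 p [0.5828 0.1481 0.0765] yaw 2.197 q6 -0.509 F [0.2 0.  5.2] M [-0.01 -0.02 -0.05] op 0.0424 g 91.7
 t19.52 p [0.5827 0.148  0.0766] yaw 2.257 q6 -0.569 F [ 0.3 -0.1  6.5] M [ 0.03 -0.03 -0.02] op 0.0420 g 91.7
 t19.77 p [0.5828 0.148  0.0768] yaw 2.317 q6 -0.629 F [-0.1 -1.2  6.1] M [0.04 0.02 0.  ] op 0.0426 g 91.7
 t20.02 p [0.5828 0.148  0.077 ] yaw 2.377 q6 -0.689 F [ 0.2 -0.5  4.9] M [ 0.05 -0.01 -0.05] op 0.0421 g 91.7
```

```bash
python3 - <<'E'
from rob import *
x,y=.5825,.148
yaw=2.38; z=.0772
while yaw<4.1:
    yaw+=.15; z+=.000375
    movep([x,y,z],[np.pi,0,yaw]); s=st()
    if abs(s["torque"][2])>.9 or np.linalg.norm(s["ft_force"])>35: print("stop");break
else:
    print(move_l([x,y,z+.008],feed=.03,max_force=15)); st("lift")
E
```

```text
t20.29 p [0.5823 0.1481 0.0774] yaw 2.524 q6 -0.836 F [-0.2  1.4  3.6] M [ 0.13 -0.05  0.02] op 0.0425 g 91.5
 t20.56 p [0.5824 0.1481 0.0779] yaw 2.673 q6 -0.985 F [-0.5  0.9  2.3] M [ 0.12 -0.11  0.07] op 0.0422 g 91.5
 t20.82 p [0.5824 0.1481 0.0782] yaw 2.823 q6 -1.134 F [0.5 1.1 2.9] M [ 0.18 -0.14 -0.02] op 0.0427 g 91.5
 t21.09 p [0.5825 0.1482 0.0787] yaw 2.972 q6 -1.284 F [1.5 0.7 2.6] M [ 0.22 -0.2   0.01] op 0.0420 g 91.4
 t21.36 p [0.5825 0.1482 0.079 ] yaw 3.122 q6 -1.434 F [1.1 1.3 2.9] M [ 0.25 -0.27  0.02] op 0.0421 g 91.4
 t21.62 p [0.5825 0.1483 0.0794] yaw -3.011 q6 -1.584 F [1.6 1.9 1.8] M [ 0.34 -0.26  0.04] op 0.0422 g 91.3
 t21.89 p [0.5825 0.1483 0.0798] yaw -2.861 q6 -1.734 F [1.4 2.2 2.1] M [ 0.46 -0.36  0.01] op 0.0425 g 91.3
 t22.16 p [0.5825 0.1483 0.0802] yaw -2.711 q6 -1.884 F [2.7 2.  2.2] M [ 0.61 -0.36  0.  ] op 0.0420 g 91.3
 t22.43 p [0.5825 0.1484 0.0807] yaw -2.561 q6 -2.034 F [2.7 4.1 1.4] M [ 0.74 -0.43  0.02] op 0.0422 g 91.3
 t22.69 p [0.5825 0.1483 0.081 ] yaw -2.411 q6 -2.184 F [2.2 3.9 1.9] M [ 0.76 -0.39 -0.01] op 0.0423 g 91.3
 t22.96 p [0.5825 0.1484 0.0814] yaw -2.259 q6 -2.335 F [2.9 5.1 2.3] M [ 0.89 -0.32 -0.  ] op 0.0425 g 91.4
 t23.23 p [0.5824 0.1484 0.0818] yaw -2.109 q6 -2.485 F [2.5 5.  2.8] M [ 0.83 -0.29 -0.03] op 0.0420 g 91.3
False
lift t23.64 p [0.5821 0.1483 0.0893] yaw -2.108 q6 -2.486 F [1.9 4.3 0.1] M [ 0.86 -0.36 -0.01] op 0.0421 g 91.9
```

```bash
python3 - <<'E'
from rob import *
import cv2
print(move_l([.5822,.1483,.115],feed=.06,max_force=15)); st()
print(move_l([.5825,.148,.17],feed=.08,max_force=15)); st()
hold(.5); s=st("hold"); print(abs(s["joint_velocities"]).max())
im,_=get_image("scene"); cv2.imwrite("pics/s3.png",cv2.resize(im[120:270,210:410],(800,600),interpolation=cv2.INTER_CUBIC)[:,:,::-1])
E
```

```text
False
 t24.22 p [0.5822 0.148  0.1152] yaw -2.104 q6 -2.490 F [ 0.  -0.8 -1.9] M [-0.01  0.04  0.03] op 0.0422 g 91.9
False
 t25.06 p [0.5822 0.148  0.1696] yaw -2.103 q6 -2.492 F [ 0.5 -0.3 -1.7] M [ 0.05  0.01 -0.02] op 0.0420 g 91.9
hold t25.56 p [0.5825 0.148  0.1699] yaw -2.103 q6 -2.492 F [-0.2 -1.  -1.3] M [0.03 0.03 0.04] op 0.0424 g 91.9
0.0021207790098480652
```

View pics/s3.png

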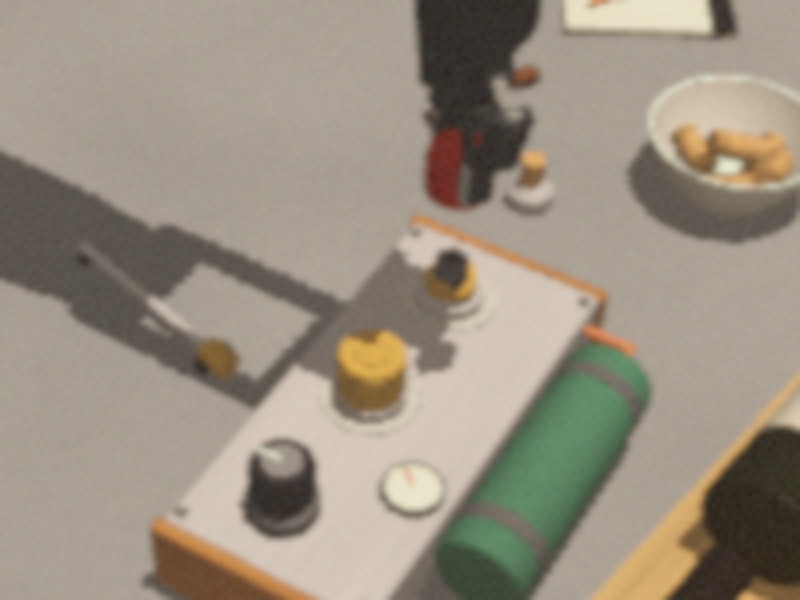

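The red cap (460,170) is held in the fingers, well above its bare neck (455,275). The brass cap (370,370) is in place and the knob pointer is still at off.

```bash
python3 -c "
from plant import *
print(job_done())"
```

```text
the job is handed in; nothing more can be done
None
```

The argon was shut off at the knob's anticlockwise stop. The red cap then loosened anticlockwise on the first try, so I never turned it clockwise, and I handed in holding it still about 9 cm above its seat, with the brass cap untouched.

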